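# Shut the purge valve, then take out its key

### The arm

A 7-joint arm with a two-finger parallel gripper is mounted at the origin on a cart in front of the work surface, level with it; the furniture and walls round the work are solid. World frame = base frame: x ahead of the robot, y to its left, z up, the work surface at z = 0. Lengths are in m, angles in rad, forces in N, time in s.
With the tool pointing down it reaches from about 0.4 to 0.85 m from the base axis. Payload 6.9 kg.
Tool frame: the origin (TCP) lies midway between the tips of the shut fingers; the grasp point (between the pads) lies behind it (ctrl.pinch_z is the z of the grasp point in the tool frame, in m); z points along the fingers, y is the direction in which the jaws open and shut (so a half turn about z gives the same grasp; the last joint's range is limited). The gripper opens to 85 mm and grips with 20 to 120 N. Pads are 22 mm wide; open, the fingers measure 114 mm over their backs; the gripper's body (76 mm by 85 mm) begins 54 mm behind the grasp point. The pads swing forward as they close: fully open they stand 13 mm farther back than shut.
Start: joints at [1.242, 0.507, -0.238, 1.5, 0.126, 1.149, -0.155], TCP at [0.263, -0.567, 0.231] pointing down, gripper open.
Joint ranges: [-3.08, 3.08], [-0.24, 2.05], [-1.43, 1.35], [0, 2.5], [-1.52, 4.66], [0.17, 1.96], [-2.89, 2.89]. Speed limits (rad/s): [2.39, 2.39, 3.14, 3.14, 3.14, 3.14, 3.14].

### API

Orientations are given as a unit quaternion [w, x, y, z].
In Python, from station import ctrl, get_state, vision, ticket, models gives the robot as it stands. Calls block until the motion is done:
- ctrl.movep(position, orientation): joint-space move of the TCP to a pose.
- ctrl.movel(position, frame=None, max_speed=0.15): straight line of the TCP; frame=None keeps the orientation; max_speed is the mean speed in m/s.
- ctrl.set_joints(angles): joint-space move.
- ctrl.ungrasp() and ctrl.close_gripper(force=None): open the fingers fully, or close them until they stop; force is the grip in N (None keeps the last).
- ctrl.pause(seconds).
- ctrl.ik(position, orientation): joint angles nearest the present ones, or None.
- get_state(): the state.
- vision.grab_frame(name): name is "scene" or "top"; returns (picture, depth): 420x560x3 uint8, blue, green, red; 420x560 float32, m along the optical axis (not along the pixel's ray), 0 where there is no reading.
- vision.camera_info(name): a dict with "mtx" (3x3 intrinsics, pixels), "R" (3x3) and "t" (3): a world point X has camera coordinates R X + t. Camera axes: x right, y down, z forward; pixel columns grow to the right and rows downward; lengths in m; the calibration is good to about 2 mm. A picture is of the moment at which its call begins. camera_info takes no time and is no camera call.
A pose or a line that the arm cannot do raises ctrl.Unreachable and nothing moves.
- ticket.close_job(): hands the job in, once; it reports no verdict.
Trained networks look in the newest picture that a camera, given by its name, has taken for a name from the list of things; names that differ only in an ending like _2 or _b are one class to them, and where a whole thing is asked for, a point or a joint stands for the part that bears it (a point fixed in the world has none). Each returns a list of dicts, best first, with "p" (0 to 1); they miss things now and then, are a little off and sometimes report something else, mostly with a low value. They report only what shows in the picture. A call takes as long as a camera call. They do not tell look-alikes from the thing itself.
- models.recognise(camera, target): "point" ([column, row] in pixels, amid what is visible of it).
- models.masks_of(camera, target): "mask" (420x560 bool, what is visible of it) and "point" ([column, row] in pixels, amid what is visible of it).
The state is a dict: "time": time; "qpos": joint angles; "qd": joint speeds; "tau": joint torques, N m; "tcp_pos": TCP position; "eef_rot": TCP orientation; "contact_force": force on the tool from outside, world axes, zero at the start; "wrist_torque": the same for the moment, N m; "width": finger opening in m.
Only numpy, scipy, OpenCV 4.12 (cv2) and the standard library are available. Lean on these libraries where they do the work, as an engineer would, in place of code of your own. Each camera call takes 0.05 s, during which the arm holds its last target.

### The job

Shut the purge gas valve on the blue console: turn its black ball knob clockwise until it stops, with the yellow pointer at the red mark. Then turn the orange key in the grey key switch clockwise back to its home position, the only one where it comes out, draw it straight up and put it in the white key tray. Do not push or tip the beaker, the white bottle or the torch.

Things in the scene. Friction and masses are not known exactly. Their poses are not given: they have to be found in the camera images.
- valve_station: fixed blue wedge console, 160 (x) x 150 (y) mm; origin at the centre of its underside, front towards its own -x, z up. Its panel rises at 35 degrees towards the back, from 30 mm high at x = -80 mm to 121 mm at x = +50 mm, so the knob axis leans 35 degrees from vertical towards the front
- canopy (a point): middle of the lower front edge of the aluminium plate (105 x 150 x 6 mm) that stands over the console on two rear posts: 226 mm above the worktop, spanning console x = -25 to +80 and y = -75 to +75 mm. It overhangs the knob from behind, so the ball cannot be taken from straight above; come along the knob axis. Axes as the console's
- ball (a point): centre of the black ball knob, 44 mm across, polished (friction 0.3): slips unless gripped across its widest part. 48 mm out from the panel on a 12 mm stem; a 34 mm collar with a yellow pointer (31 mm from the axis) lies 5 to 11 mm off the panel. In the console's frame at x -47.5, y 0, z 111 mm. Its z axis is the knob axis, outward; its +y the pointer; it turns with the knob
- valve (a joint): angle of the ball knob: 0 = shut, against its stop (pointer at the red mark, towards the console's +y); it grows as the knob is turned counter-clockwise seen from outside, to 2.6 (open, near the green mark). It stays where it is left; turning takes 0.12 N m
- key_switch: fixed grey key switch box 76 x 76 x 60 mm with an aluminium face plate; origin at the centre of its underside, z up. The key stands in its centre. A slot 9 mm wide in the plate points along +x (towards a white dot): only with the key's bit under it (within 0.15 rad) will the key come out, straight up; a stop lies about 0.15 rad beyond. Orange dot on the +y side: the turned position
- key: loose key, 76 mm long, about 40 g, upright in the switch; origin at the bottom end of its 8 mm shaft (32 mm above the worktop in the switch), +z up the shaft, +x the way its bit points (12 mm out, 10 to 18 mm up). Home: its +x along the switch's +x; it starts turned 0.8 to 1.35 rad counter-clockwise from there (from above), and turns with hardly any resistance. Drawn 28 mm up it is clear
- key_bow (a point): centre of the key's orange bow, 62 mm above the key's origin: a flat block 30 mm wide (key x) x 9 mm thick (key y) x 28 mm tall (48 to 76 mm above the key's origin). Grip it across the 9 mm; its lower edge stands 20 mm above the face plate
- key_mid (a point): midpoint of the key's length, 38 mm from the origin
- key_tray: fixed white open tray 110 x 110 x 20 mm outside, walls 4 mm, inner floor about 5 mm above the worktop; origin at the centre of its underside
- beaker: loose clear glass beaker, 106 mm across, 132 mm tall, upright; origin at the centre of its underside; to be left alone
- wash_bottle: loose white bottle, 89 mm across, 200 mm tall, upright; origin at the centre of its underside; to be left alone
- torch_lamp: loose black torch standing on its orange head, 54 mm across, 176 mm tall; origin at the centre of its underside; to be left alone
Not all that is in view belongs to the job. What is shaped like the key but purple is not meant.

How it is judged:
On the way, in this order (a step that is already met when the one before it is completed fails the run):
1. the valve is shut against its stop while the key is still in the switch (value of joint valve below 0.1 rad and z of key in the frame of key_switch below 0.04 m and horizontal distance between key and key_switch below 0.006 m), for 0.2 s.
2. the key is turned back to home, still in the switch (angle between the x axis of key and the x axis of key_switch, either way round below 0.35 rad and z of key in the frame of key_switch below 0.045 m and horizontal distance between key and key_switch below 0.006 m), for 0.1 s.
3. the key is drawn up out of the switch (z of key in the frame of key_switch above 0.062 m and horizontal distance between key and key_switch below 0.06 m), for 0.05 s.
At the end, for the whole second after the job is handed in: the valve is shut (within 0.12 rad of its stop) and the key lies or leans in the tray: its midpoint within 60 mm of the tray's centre seen from above and less than 55 mm above the tray's underside, at rest and released (value of joint valve below 0.12 rad and horizontal distance between key_mid and key_tray below 0.06 m and z of key_mid in the frame of key_tray below 0.055 m and linear speed of key below 0.03 m/s); the robot touches nothing.
It fails at once if the glass beaker is pushed more than 3 cm or tipped more than 0.3 rad (distance of beaker from where it was at the start of the episode above 0.03 m or angle between beaker's own z axis and vertical above 0.3 rad).
It fails at once if the white bottle is pushed more than 3 cm or tipped more than 0.3 rad (distance of wash_bottle from where it was at the start of the episode above 0.03 m or angle between wash_bottle's own z axis and vertical above 0.3 rad).
It fails at once if the torch is pushed more than 3 cm or tipped more than 0.3 rad (distance of torch_lamp from where it was at the start of the episode above 0.03 m or angle between torch_lamp's own z axis and vertical above 0.3 rad).
It also fails if it takes over 72 s, if anything falls off the work surface, if the arm or the gripper's body presses on something with over 40 N, if the wrist force passes 120 N, or if a joint passes its speed limit or range.

## Working session

There is one attempt and no reset: what is moved stays moved. The work goes in short steps, each a Python script; the robot and the scene stay as the last script left them, time stands still between calls to the robot, and variables do not carry over. Pictures are saved under pics/ and viewed, and the job is handed in when it is done.

```bash
ls; mkdir -p pics
python3 - <<'E'
from station import ctrl,get_state,vision
import cv2
print(get_state(), ctrl.pinch_z)
for n in ("scene","top"):
    p,d=vision.grab_frame(n); cv2.imwrite(f"pics/{n}0.png",p)
    i=vision.camera_info(n); print(n,i, "campos",-i["R"].T@i["t"])
E
```

```text
pics
{'time': 0.0, 'qpos': array([ 1.24148291,  0.50830997, -0.23750862,  1.50114141,  0.12568493,
        1.14890977, -0.15482878]), 'qd': array([-0.00073243,  0.0009977 , -0.0012999 ,  0.0002942 ,  0.00029293,
       -0.00087358,  0.00034382]), 'tau': array([-1.09598994e-03, -6.20582056e+01, -2.18652897e+00, -2.49652487e+01,
        1.28835553e-02,  1.17860036e-02,  4.82504242e-05]), 'tcp_pos': array([ 0.26298507, -0.56641395,  0.23044347]), 'eef_rot': array([-8.66225838e-04,  9.76463035e-01,  2.15682978e-01, -2.08400507e-04]), 'contact_force': array([0.87915314, 0.15740031, 0.24899426]), 'wrist_torque': array([-0.01771316,  0.01691047, -0.06903422]), 'width': 0.08547562390375849} -0.0187
scene {'mtx': array([[543.95614317,   0.        , 278.5630602 ],
       [  0.        , 543.95614317, 207.1663666 ],
       [  0.        ,   0.        ,   1.        ]]), 'R': array([[-0.81313823, -0.5819635 ,  0.01116756],
       [-0.35170232,  0.47594139, -0.80609259],
       [ 0.46380136, -0.65939236, -0.59168405]]), 't': array([0.55236597, 0.26604504, 0.98080258])} campos [0.08782098 0.8415687  0.7886136 ]
top {'mtx': array([[406.06394897,   0.        , 276.27483825],
       [  0.        , 406.06394897, 214.82258517],
       [  0.        ,   0.        ,   1.        ]]), 'R': array([[-0.00611896, -0.99962795, -0.02658045],
       [-0.99807911,  0.00774389, -0.06146645],
       [ 0.06164942,  0.02615328, -0.99775516]]), 't': array([0.17713536, 0.54142982, 0.98206451])} campos [0.48092997 0.14719247 1.01784804]
```

View pics/scene0.png

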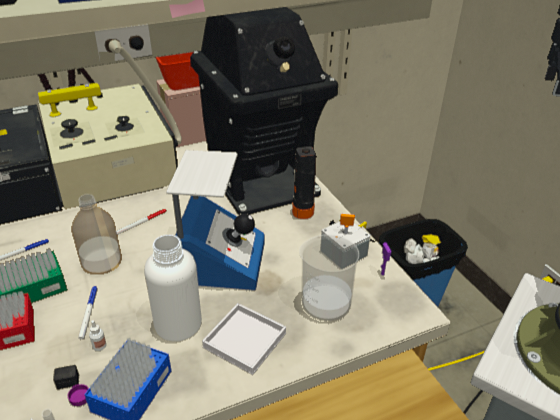

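View pics/top0.png

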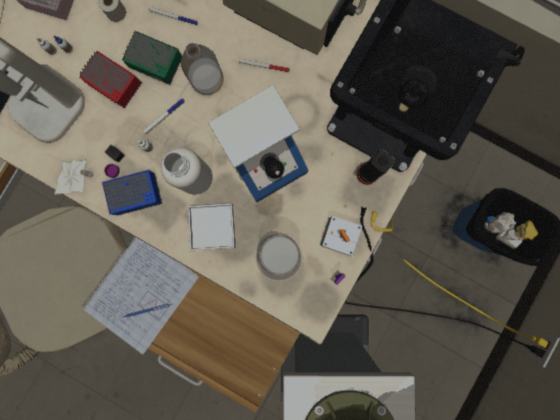

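The top view shows the console with the ball at about (273,167) and the canopy above it. The switch with the orange bow is at (342,235), the tray at (212,227), the beaker at (279,255), the bottle at (181,168) and the torch at (376,165). The purple decoy is at (339,277). Next I'll measure these.

```bash
cat > h.py <<'E'
import numpy as np,cv2
from station import ctrl,get_state,vision,ticket,models
def cloud(n):
    p,d=vision.grab_frame(n); i=vision.camera_info(n); K=i["mtx"]
    v,u=np.mgrid[:420,:560]; 
    c=np.stack([(u-K[0,2])/K[0,0]*d,(v-K[1,2])/K[1,1]*d,d],-1)
    return p,d,(c-i["t"])@i["R"]   # R^T (c-t)
def proj(n,X):
    i=vision.camera_info(n); c=i["R"]@np.asarray(X)+i["t"]; q=i["mtx"]@c; return q[:2]/q[2]
E
python3 - <<'E'
from h import *
import pickle
out={}
for n in ("top","scene"):
    p,d,X=cloud(n); out[n]=(p,d,X)
    hi=[cv2.resize(p[120:330,180:400] if n=="top" else p[130:380,130:410],None,fx=2.8 if n=="top" else 2.8,fy=2.8 if n=="top" else 2.4,interpolation=cv2.INTER_CUBIC)][0]
    cv2.imwrite(f"pics/{n}0z.png",hi)
    for t in ["valve_station","ball","key_switch","key","key_tray","beaker","wash_bottle","torch_lamp"]:
        for r in models.masks_of(n,t)[:2]:
            m=r["mask"]; P=X[m&(d>0)]
            print(n,t,round(r["p"],2),np.round(r["point"]),m.sum(),np.round(np.median(P,0),3),"lo",np.round(np.percentile(P,3,0),3),"hi",np.round(np.percentile(P,97,0),3))
            out[n+t]=out.get(n+t,[])+[r]
pickle.dump(out,open("d.pkl","wb"))
E
```

```text
top valve_station 0.57 [264. 140.] 6724 [0.685 0.199 0.232] lo [0.605 0.122 0.027] hi [0.767 0.279 0.235]
top ball 0.91 [270. 163.] 340 [0.642 0.177 0.127] lo [0.622 0.157 0.085] hi [0.672 0.197 0.134]
top ball 0.7 [339. 234.] 1031 [0.492 0.023 0.06 ] lo [ 0.454 -0.019  0.024] hi [0.531 0.059 0.064]
top key_switch 0.92 [338. 235.] 1082 [0.491 0.023 0.06 ] lo [ 0.452 -0.019  0.001] hi [0.53  0.06  0.065]
top key 0.65 [346. 237.] 48 [0.491 0.02  0.107] lo [0.481 0.013 0.091] hi [0.5   0.026 0.11 ]
top key 0.53 [337. 274.] 61 [0.393 0.028 0.075] lo [0.384 0.02  0.027] hi [0.402 0.036 0.078]
top key_tray 0.85 [210. 229.] 2005 [0.515 0.337 0.005] lo [0.464 0.283 0.001] hi [0.567 0.387 0.022]
top beaker 0.97 [280. 257.] 1905 [0.442 0.169 0.032] lo [0.398 0.119 0.027] hi [0.492 0.213 0.134]
top wash_bottle 0.96 [190. 170.] 1749 [0.633 0.363 0.156] lo [0.598 0.334 0.032] hi [0.678 0.416 0.2  ]
top torch_lamp 0.83 [376. 169.] 810 [ 0.639 -0.044  0.159] lo [ 0.62  -0.072  0.004] hi [ 0.668 -0.028  0.176]
top torch_lamp 0.4 [271. 163.] 341 [0.643 0.175 0.127] lo [0.623 0.155 0.077] hi [0.673 0.
[... 449 characters left out ...]
 [0.516 0.336 0.005] lo [0.46  0.282 0.001] hi [0.568 0.392 0.02 ]
scene beaker 0.77 [329. 274.] 4301 [0.44  0.187 0.085] lo [0.396 0.118 0.007] hi [0.493 0.217 0.132]
scene beaker 0.22 [354. 236.] 716 [0.471 0.016 0.059] lo [ 0.445 -0.009  0.008] hi [0.53  0.044 0.063]
scene wash_bottle 0.97 [173. 288.] 4626 [0.618 0.4   0.125] lo [0.597 0.356 0.013] hi [0.663 0.424 0.196]
scene wash_bottle 0.44 [242. 227.] 531 [0.641 0.187 0.114] lo [0.621 0.168 0.072] hi [0.671 0.201 0.132]
scene torch_lamp 0.79 [304. 181.] 1545 [ 0.635 -0.037  0.096] lo [ 0.619 -0.068  0.004] hi [ 0.667 -0.026  0.173]
scene torch_lamp 0.22 [170. 289.] 4560 [0.618 0.401 0.125] lo [0.597 0.358 0.014] hi [0.662 0.424 0.196]
```

View pics/top0z.png

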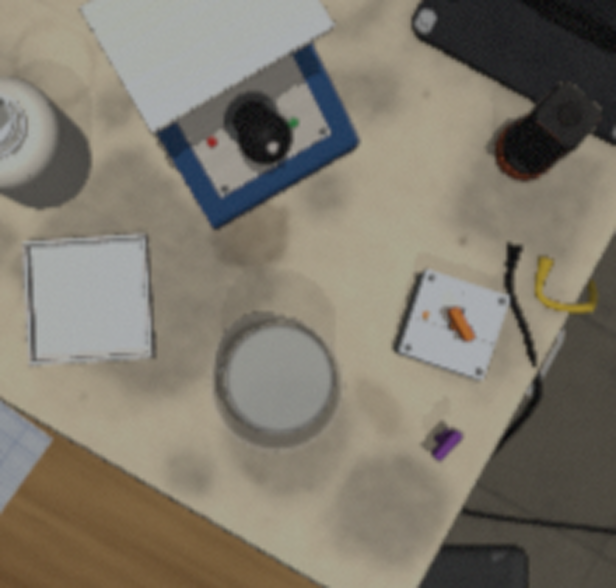

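View pics/scene0z.png

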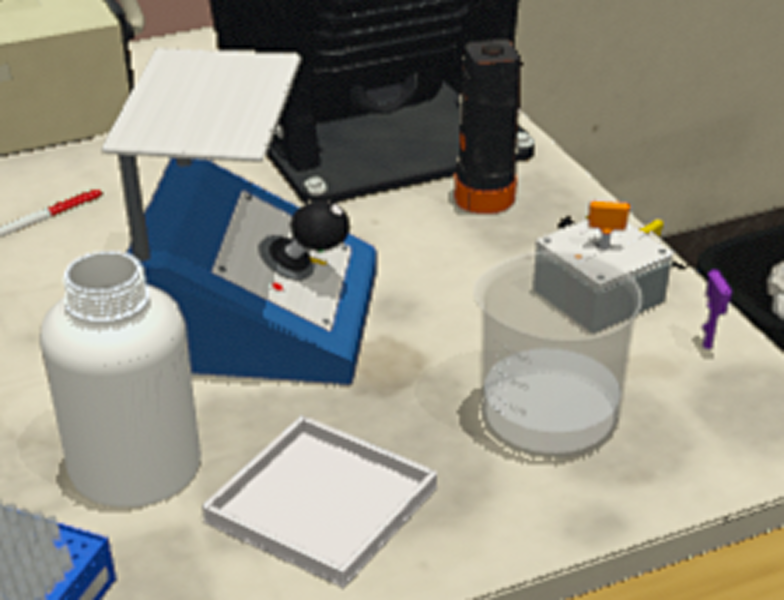

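Run:
```python
from h import *
import pickle
o=pickle.load(open("d.pkl","rb"))
def rect(P):
    r=cv2.minAreaRect((P[:,:2]*1000).astype(np.float32)); return np.round(r[0],1),np.round(r[1],1),round(r[2],1)
from scipy.optimize import least_squares
for n in("top","scene"):
    p,d,X=o[n]
    z=X[...,2]; v,u=np.mgrid[:420,:560]
    near=lambda c,r:(np.hypot(X[...,0]-c[0],X[...,1]-c[1])<r)&(d>0)
    m=near((.69,.2),.14)&(abs(z-.232)<.006); print(n,"canopy",rect(X[m]),np.median(z[m]))
    m=near((.492,.021),.07)&(abs(z-.061)<.004); print(n,"plate",rect(X[m]),m.sum(),np.median(z[m]))
    m=near((.492,.021),.04)&(z>.085); print(n,"bow",rect(X[m]),m.sum(),z[m].max())
    mm=near((.492,.021),.04)&(z>.085)
    Q=X[mm][:,:2]; w,V=np.linalg.eigh(np.cov(Q.T)); print("bow mean",Q.mean(0),"dir",np.degrees(np.arctan2(V[1,1],V[0,1])))
    # white & orange dots on plate
    m=near((.492,.021),.055)&(abs(z-.061)<.006)
    hsv=cv2.cvtColor(p,cv2.COLOR_BGR2HSV)
    orr=m&(hsv[...,1]>120)&(hsv[...,0]<20); print("orange on plate",X[orr].mean(0) if orr.any() else None,orr.sum())
    m=near((.515,.336),.1)&(z>.014)&(z<.026); print(n,"tray",rect(X[m]))
    b=o[n+"ball"][0]["mask"]; P=X[b&(d>0)]; 
    s=least_squares(lambda c:np.linalg.norm(P-c,axis=1)-.022,[.642,.18,.112],loss="soft_l1",f_scale=.001); print("ball",s.x,np.median(abs(s.fun)))
    for k,c in(("beaker",(.445,.167)),("wash_bottle",(.635,.375)),("torch_lamp",(.642,-.048))):
        P=X[o[n+k][0]["mask"]&(d>0)]; (cc,r)=cv2.minEnclosingCircle((P[:,:2]).astype(np.float32)); print(k,np.round(cc,3),round(r,3))
```

```text
top canopy (array([706.5, 211.5]), array([105.8, 150.2]), 29.7) 0.23309191361691842
top plate (array([491.2,  18.2]), array([73.9, 73.7]), 71.2) 914 0.06062419430637296
top bow (array([491.1,  18.6]), array([29.3,  9.4]), 31.0) 70 0.11033555709495875
bow mean [0.4908292  0.01931505] dir -152.18465386517738
orange on plate None 0
top tray (array([537.2, 336.4]), array([153.3, 110.4]), 3.0)
ball [0.64238335 0.17461638 0.11153845] 0.0009264586328339326
beaker [0.439 0.169] 0.061
wash_bottle [0.661 0.393] 0.07
torch_lamp [ 0.664 -0.067] 0.049
scene canopy (array([706.1, 213.3]), array([105.5, 153.9]), 30.0) 0.23203719421508373
scene plate (array([491.2,  18.5]), array([76.2, 76.4]), 70.0) 488 0.059849220400920694
scene bow (array([489.8,  21.3]), array([29.6, 11.2]), 33.0) 153 0.11004999354890867
bow mean [0.48948212 0.02207602] dir -151.4514324481407
orange on plate None 0
scene tray (array([532.1, 337.3]), array([146.2, 112.9]), 3.2)
ball [0.64367217 0.17818158 0.10736307] 0.0032961072112070375
beaker [0.494 0.106] 0.132
wash_bottle [0.731 0.308] 0.162
torch_lamp [ 0.799 -0.342] 0.359
```

```bash
cat >> h.py <<'E'
from scipy.spatial.transform import Rotation as Ro
c30,s30=np.cos(np.radians(29.9)),np.sin(np.radians(29.9))
T=np.radians(35)
AX=np.array([-np.sin(T)*c30,-np.sin(T)*s30,np.cos(T)]); CY=np.array([-s30,c30,0])
BALL=np.array([.6420,.1746,.1113])
SW=np.array([.4912,.0183]); SWYAW=np.radians(70.6-90); KYAW=np.radians(30.5); TRAY=np.array([.5155,.3365])
def quat(z,y):
    z=np.asarray(z,float);z/=np.linalg.norm(z);y=np.asarray(y,float);y=y-z*(y@z);y/=np.linalg.norm(y)
    q=Ro.from_matrix(np.stack([np.cross(y,z),y,z],1)).as_quat(); return np.r_[q[3],q[:3]]
def ballq(phi): # tool y = CY turned by phi about AX
    return quat(-AX,Ro.from_rotvec(AX*phi).apply(CY))
def st():
    s=get_state(); print("t",round(s["time"],2),"tcp",np.round(s["tcp_pos"],4),"w",round(s["width"],4),"F",np.round(s["contact_force"],1),"q",np.round(s["qpos"],2)); return s
E
python3 - <<'E'
from h import *
import pickle
p,d,X=pickle.load(open("d.pkl","rb"))["scene"]
hsv=cv2.cvtColor(p,cv2.COLOR_BGR2HSV)
m=(hsv[...,1]>110)&(hsv[...,0]>20)&(hsv[...,0]<36)
m[:, :225]=0;m[:,275:]=0;m[:200]=0;m[280:]=0
ys,xs=np.nonzero(m); print(list(zip(xs,ys))[:30])
for th in np.arange(0,2.7,.2):
    Y=Ro.from_rotvec(AX*th).apply(CY)
    print(round(th,1),[np.round(proj("scene",BALL-.037*AX+r*Y),1) for r in(.031,.020)])
print("ax",AX)
for phi in np.arange(-3.2,3.2,.4):
    q=ctrl.ik(BALL+AX*.12,ballq(phi)); q2=ctrl.ik(BALL-AX*.02,ballq(phi))
    print(round(phi,1),None if q is None else np.round(q,2),None if q2 is None else np.round(q2,2))
E
```

```text
[(np.int64(240), np.int64(237)), (np.int64(241), np.int64(237)), (np.int64(240), np.int64(238)), (np.int64(241), np.int64(238)), (np.int64(242), np.int64(238)), (np.int64(243), np.int64(238)), (np.int64(244), np.int64(238)), (np.int64(241), np.int64(239)), (np.int64(242), np.int64(239)), (np.int64(243), np.int64(239)), (np.int64(244), np.int64(239)), (np.int64(245), np.int64(239)), (np.int64(246), np.int64(239)), (np.int64(245), np.int64(240))]
0.0 [array([231.5, 244.4]), array([232.4, 241. ])]
0.2 [array([234.1, 245.8]), array([234. , 241.8])]
0.4 [array([236.7, 246.7]), array([235.7, 242.4])]
0.6 [array([239.1, 247. ]), array([237.3, 242.6])]
0.8 [array([241.4, 246.9]), array([238.7, 242.6])]
1.0 [array([243.3, 246.3]), array([240. , 242.2])]
1.2 [array([244.8, 245.3]), array([241. , 241.5])]
1.4 [array([245.9, 243.8]), array([241.7, 240.6])]
1.6 [array([246.5, 242. ]), array([242.1, 239.4])]
1.8 [array([246.6, 239.9]), array([242.2, 238.1])]
2.0 [array([246.3, 237.7]), array([242. , 236.6])]
2.2 [array([245.4, 235.3]), array([241.4, 235.1])]
2.4 [array([244.1, 232.9]), array([240.
[... 884 characters left out ...]
 0.26  0.85] [ 0.51  0.88 -1.23  2.11  1.78  0.67  0.27]
0.4 [-0.21  0.28  0.07  2.17 -1.14  0.26 -2.88] [ 0.51  0.88 -1.23  2.11  1.78  0.67  0.67]
0.8 [-0.04  0.29 -0.15  2.17 -0.96  0.2  -2.66] [ 0.51  0.88 -1.23  2.11  1.78  0.67  1.07]
1.2 [-0.43  0.3   0.36  2.17 -1.28  0.35 -1.95] [ 0.51  0.88 -1.23  2.11  1.78  0.67  1.47]
1.6 [-0.28  0.29  0.16  2.17 -1.19  0.28 -1.63] [ 0.32  0.69 -0.83  2.11  1.92  0.34  1.64]
2.0 [-0.12  0.28 -0.04  2.17 -1.06  0.22 -1.36] [ 0.21  0.63 -0.63  2.11  2.12  0.21  1.8 ]
2.4 [-0.12  0.28 -0.04  2.17 -1.06  0.22 -0.96] [ 0.21  0.63 -0.63  2.11  2.12  0.21  2.2 ]
2.8 [-0.12  0.28 -0.04  2.17 -1.06  0.22 -0.56] [ 0.21  0.63 -0.63  2.11  2.12  0.21  2.6 ]
```

Two fits agree on the ball, and the pointer tip at about (246,239) in the scene view puts the valve near 1.85 rad. I'll move in over high waypoints.

Run:
```python
from h import *
qd=ballq(.8)
ctrl.movep([.42,-.15,.42],qd); st()
for s in (.16,.08):
    q=ctrl.ik(BALL+AX*s,qd); print(s,None if q is None else np.round(q,2))
ctrl.movep(BALL+AX*.16,qd); st()
p,d=vision.grab_frame("scene"); cv2.imwrite("pics/s1.png",p)
```

```text
t 2.96 tcp [ 0.42   -0.1504  0.4198] w 0.0856 F [-0.4  0.8 -0.6] q [ 0.74 -0.03 -0.    1.89 -0.64  1.16 -2.43]
0.16 [-0.1   0.2  -0.04  2.16 -0.82  0.29 -2.79]
0.08 [-0.14  0.36 -0.04  2.16 -1.4   0.19 -2.22]
t 4.31 tcp [0.5631 0.1276 0.2429] w 0.0853 F [-0.5 -0.   0.4] q [-0.1   0.2  -0.04  2.16 -0.82  0.29 -2.79]
```

View pics/s1.png

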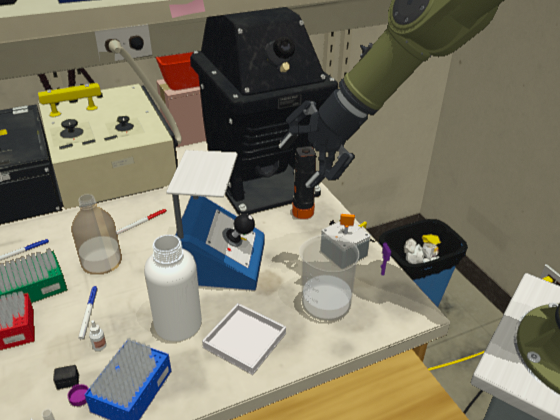

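Run:
```python
from h import *
s=st(); print(proj("scene",s["tcp_pos"]))
qd=ballq(.8+np.pi)
for x in (.16,.12,.08,.04,0,-.02):
    q=ctrl.ik(BALL+AX*x,qd); print(x,None if q is None else np.round(q,2))
p,d=vision.grab_frame("scene"); cv2.imwrite("pics/s2.png",p[60:320,150:450])
p,d=vision.grab_frame("top"); cv2.imwrite("pics/t2.png",p)
```

```text
t 4.36 tcp [0.5632 0.1273 0.2431] w 0.0851 F [-0.4 -0.2  0.2] q [-0.1   0.2  -0.04  2.16 -0.82  0.29 -2.79]
[290.94523839 171.03568231]
0.16 [-0.1   0.2  -0.04  2.16 -0.82  0.29 -2.79]
0.12 [ 0.59  0.42 -1.03  2.16  1.05  0.26 -1.49]
0.08 [ 0.42  0.46 -0.84  2.16  1.32  0.19 -1.76]
0.04 [ 0.57  0.72 -1.23  2.14  1.62  0.55 -1.99]
0 [ 0.53  0.83 -1.23  2.12  1.73  0.63 -2.06]
-0.02 [ 0.51  0.88 -1.23  2.11  1.78  0.67 -2.08]
```

View pics/s2.png

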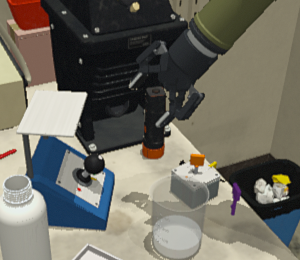

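View pics/t2.png

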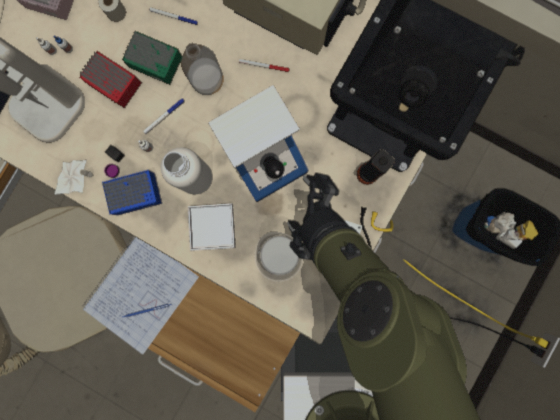

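Run:
```python
from h import *
B=np.array([.59,.42,-1.03,2.16,1.05,.26,1.65])
try: ctrl.movel(BALL+AX*.2+[-.0,-.02,0]); st()
except Exception as e: print(repr(e))
ctrl.set_joints(B); s=st(); print(s["tcp_pos"]-(BALL+.12*AX))
for x in (.12,.08,.04,0,-.025):
    q=ctrl.ik(BALL+AX*x,ballq(.8)); print(x,None if q is None else np.round(q,2))
p,d=vision.grab_frame("scene"); cv2.imwrite("pics/s3.png",p)
p,d=vision.grab_frame("top"); cv2.imwrite("pics/t3.png",p)
```

```text
t 4.94 tcp [0.5428 0.0973 0.2755] w 0.0856 F [-0.8 -0.6 -0.6] q [-0.09  0.13  0.04  2.15 -0.74  0.4  -2.82]
t 8.65 tcp [0.5826 0.1415 0.2105] w 0.0854 F [0.1 0.9 0.6] q [ 0.59  0.42 -1.03  2.16  1.05  0.26  1.65]
[0.00023735 0.0011725  0.00095031]
0.12 [ 0.6   0.42 -1.03  2.16  1.05  0.26  1.65]
0.08 [ 0.41  0.46 -0.82  2.16  1.3   0.18  1.4 ]
0.04 [ 0.57  0.72 -1.23  2.14  1.62  0.55  1.15]
0 [ 0.42  0.7  -0.99  2.12  1.78  0.42  0.99]
-0.025 [ 0.41  0.77 -1.    2.11  1.84  0.48  0.96]
```

View pics/s3.png

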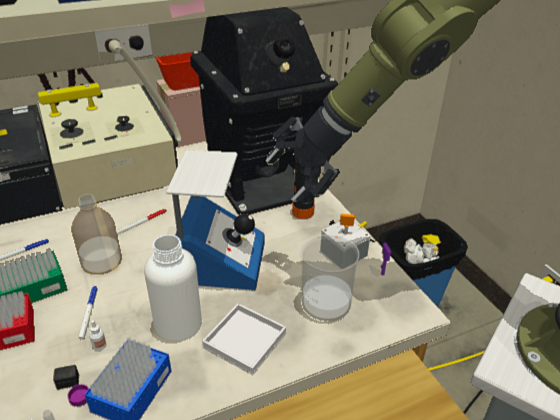

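View pics/t3.png

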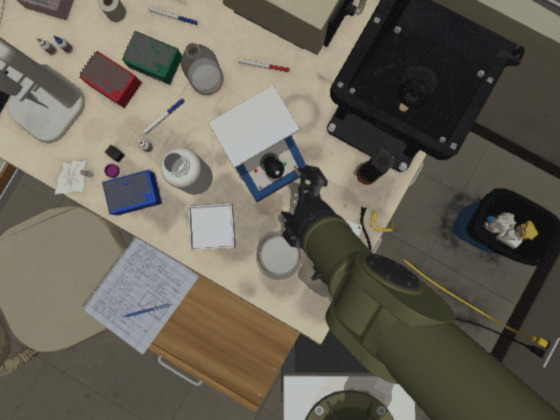

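Run:
```python
from h import *
ctrl.movep(BALL+AX*.09,ballq(.8)); st()
ctrl.movel(BALL-AX*.023,frame=ballq(.8),max_speed=.12) ; st()
p,d=vision.grab_frame("scene"); cv2.imwrite("pics/s4.png",cv2.resize(p[150:300,170:370],None,fx=3,fy=3))
ctrl.close_gripper(60); s=st(); print(s["wrist_torque"])
p,d=vision.grab_frame("scene"); cv2.imwrite("pics/s5.png",cv2.resize(p[150:300,170:370],None,fx=3,fy=3))
```

```text
t 9.04 tcp [0.5967 0.1494 0.1845] w 0.0856 F [ 0.2 -0.1  0.2] q [ 0.45  0.45 -0.87  2.16  1.22  0.2   1.48]
t 10.13 tcp [0.6534 0.1809 0.0933] w 0.0856 F [-0.7 -0.5  0.2] q [ 0.33  0.7  -0.85  2.11  1.9   0.36  0.86]
t 10.67 tcp [0.653  0.1812 0.0929] w 0.0417 F [-5.4 -3.8  6.8] q [ 0.33  0.7  -0.85  2.11  1.91  0.36  0.86]
[-0.32781217  0.6494376  -0.02797418]
```

View pics/s5.png

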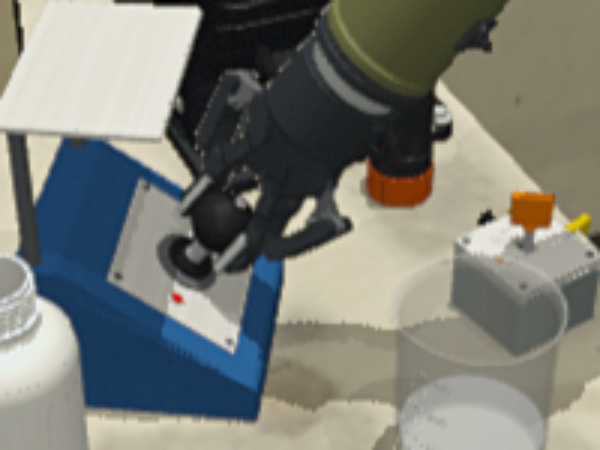

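The ball is between the fingers, but the width is 41.7 mm against 44 and there is an outward push of about 9 N. That suggests the pads sit above the equator, so I'll regrip about 5 mm deeper.

Run:
```python
from h import *
ctrl.ungrasp()
ctrl.movel(BALL-AX*.029,max_speed=.05)
ctrl.close_gripper(60); s=st(); print(s["wrist_torque"])
```

```text
t 11.97 tcp [0.6561 0.1829 0.0878] w 0.042 F [-3.9 -2.   5.1] q [ 0.33  0.72 -0.86  2.1   1.92  0.37  0.85]
[-0.3735954   0.73261629 -0.02867969]
```

Run:
```python
from h import *
ctrl.close_gripper(80)
q=np.array(get_state()["qpos"])
for dq in (.5,.8):
    q[6]-=dq; ctrl.set_joints(q); s=st(); print(s["wrist_torque"]@AX, s["tau"][6])
p,d=vision.grab_frame("scene"); cv2.imwrite("pics/s6.png",cv2.resize(p[150:300,170:370],None,fx=3,fy=3))
```

```text
t 12.74 tcp [0.6561 0.1828 0.0879] w 0.0414 F [-1.2 -1.2  2.7] q [ 0.33  0.72 -0.86  2.1   1.92  0.37  0.35]
-0.11298561456466409 -0.16926588490605354
t 13.53 tcp [0.6562 0.1825 0.0879] w 0.0417 F [-1.2 -3.1  3.5] q [ 0.33  0.72 -0.86  2.1   1.92  0.37 -0.45]
-0.08533054456662348 -0.00989710766589269
```

View pics/s6.png

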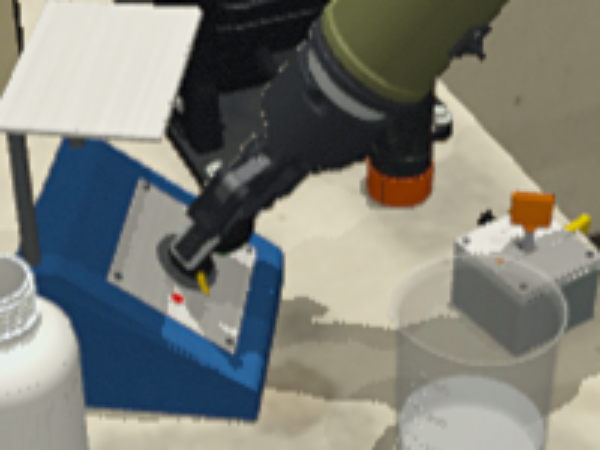

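The yellow pointer has come round to about (239,247), which is roughly 0.6 rad. I'll keep turning in steps until the stop shows in the torque.

Run:
```python
from h import *
q=np.array(get_state()["qpos"])
for dq in (.35,.12,.1,.1,.1,.1):
    q[6]-=dq; ctrl.set_joints(q); s=st(); t=s["wrist_torque"]@AX; print("torque",t)
    if abs(t)>.35: break
p,d=vision.grab_frame("scene"); cv2.imwrite("pics/s7.png",cv2.resize(p[150:300,170:370],None,fx=3,fy=3))
```

```text
t 14.0 tcp [0.6563 0.1824 0.0879] w 0.0411 F [-1.4 -2.6  3.2] q [ 0.33  0.72 -0.86  2.1   1.92  0.37 -0.79]
torque -0.12772765977914463
t 14.25 tcp [0.6563 0.1824 0.0879] w 0.0414 F [-2.3 -3.8  3.2] q [ 0.33  0.72 -0.86  2.1   1.92  0.37 -0.91]
torque -0.10687059391101064
t 14.5 tcp [0.6563 0.1823 0.0878] w 0.0414 F [-2.  -2.8  3.1] q [ 0.33  0.72 -0.86  2.1   1.92  0.37 -1.01]
torque -0.12447593976702315
t 14.75 tcp [0.6561 0.1824 0.0877] w 0.0414 F [-1.8 -2.4  2. ] q [ 0.33  0.72 -0.86  2.1   1.92  0.37 -1.11]
torque -0.1308289098609629
t 15.0 tcp [0.6552 0.1834 0.0875] w 0.0418 F [-4.  -0.2  0. ] q [ 0.33  0.72 -0.86  2.11  1.92  0.37 -1.21]
torque -0.11844833485460471
t 15.25 tcp [0.6553 0.1834 0.0875] w 0.0411 F [-4.1  1.   0.1] q [ 0.33  0.72 -0.86  2.11  1.92  0.37 -1.31]
torque -0.1233513982328859
```

View pics/s7.png

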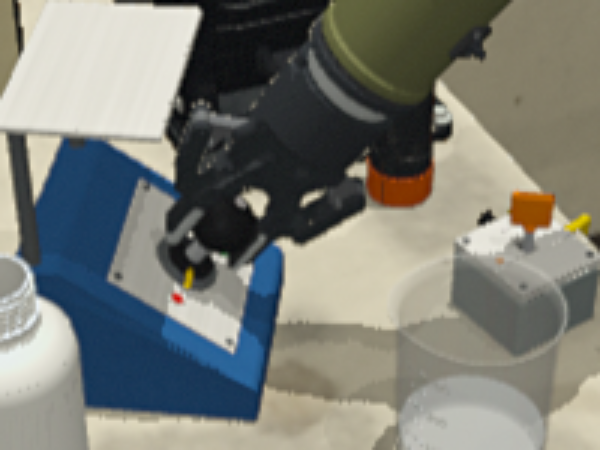

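Run:
```python
from h import *
ctrl.close_gripper(110)
q=np.array(get_state()["qpos"])
for dq in (.1,.1,.1):
    q[6]-=dq; ctrl.set_joints(q); s=st(); t=s["wrist_torque"]@AX; print("torque",t)
    if abs(t)>.5: break
p,d=vision.grab_frame("scene"); cv2.imwrite("pics/s8.png",cv2.resize(p[200:270,200:280],None,fx=7,fy=7,interpolation=cv2.INTER_CUBIC))
hsv=cv2.cvtColor(p,cv2.COLOR_BGR2HSV)
m=(hsv[...,1]>110)&(hsv[...,0]>20)&(hsv[...,0]<36)
m[:, :215]=0;m[:,260:]=0;m[:220]=0;m[:,:]&=True;m[265:]=0
ys,xs=np.nonzero(m); print(list(zip(xs.tolist(),ys.tolist())))
```

```text
t 15.77 tcp [0.6542 0.1851 0.0875] w 0.041 F [-4.2  3.6 -1.5] q [ 0.33  0.72 -0.86  2.11  1.92  0.37 -1.41]
torque -0.10381868873665001
t 16.02 tcp [0.6534 0.1868 0.0877] w 0.0408 F [-6.9  6.  -0.5] q [ 0.33  0.72 -0.86  2.11  1.92  0.37 -1.51]
torque -0.10559748016298807
t 16.27 tcp [0.653  0.1886 0.0881] w 0.041 F [-5.   9.8 -2.4] q [ 0.33  0.72 -0.86  2.11  1.92  0.36 -1.61]
torque -0.1269576663179485
[(232, 239), (233, 239), (234, 239), (231, 240), (232, 240), (233, 240), (234, 240), (231, 241), (232, 241), (233, 241), (234, 241), (231, 242), (232, 242), (233, 242), (234, 242), (231, 243), (232, 243), (233, 243), (231, 244), (232, 244), (233, 244), (231, 245), (232, 245)]
```

View pics/s8.png

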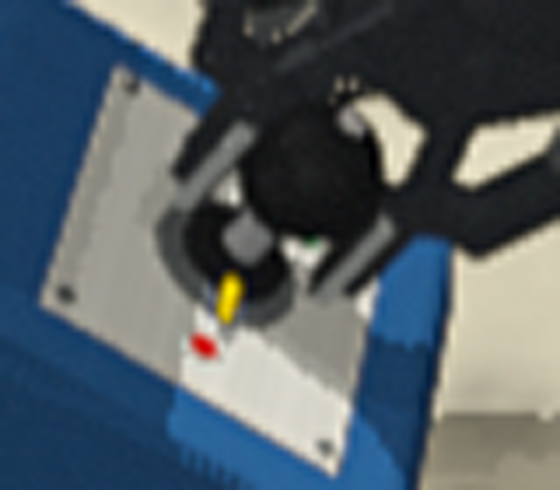

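Run:
```python
from h import *
s=st(); print(s["wrist_torque"],s["tau"][6])
ctrl.ungrasp(); s=st(); print(s["wrist_torque"],s["tau"][6])
p,d=vision.grab_frame("scene"); cv2.imwrite("pics/s9.png",cv2.resize(p[200:270,200:280],None,fx=7,fy=7,interpolation=cv2.INTER_CUBIC))
hsv=cv2.cvtColor(p,cv2.COLOR_BGR2HSV)
m=(hsv[...,1]>110)&(hsv[...,0]>20)&(hsv[...,0]<36)
r=(hsv[...,1]>150)&((hsv[...,0]<8)|(hsv[...,0]>172))
for k in(m,r):
    k[:, :215]=0;k[:,260:]=0;k[:220]=0;k[265:]=0
    ys,xs=np.nonzero(k); print(xs.mean(),ys.mean(),len(xs),ys.max(),xs[ys>=ys.max()-1].mean())
print([np.round(proj("scene",BALL-.048*AX+rr*CY),1) for rr in (.035,.04,.045)])
```

```text
t 16.32 tcp [0.653  0.1886 0.0881] w 0.0407 F [-5.8  9.9 -1.5] q [ 0.33  0.72 -0.86  2.11  1.92  0.36 -1.61]
[1.21073442 1.50008915 1.15373074] 0.036444232100620866
t 16.82 tcp [0.6556 0.1829 0.0877] w 0.0853 F [ 0.8  0.5 -1. ] q [ 0.33  0.72 -0.86  2.11  1.92  0.37 -1.61]
[-0.26656597  0.53861835  0.02032801] 0.015676519833505154
232.27272727272728 241.86363636363637 22 245 231.8
229.0 249.0 7 250 229.2
[array([228.2, 248.9]), array([227.8, 250.5]), array([227.3, 252.2])]
```

View pics/s9.png

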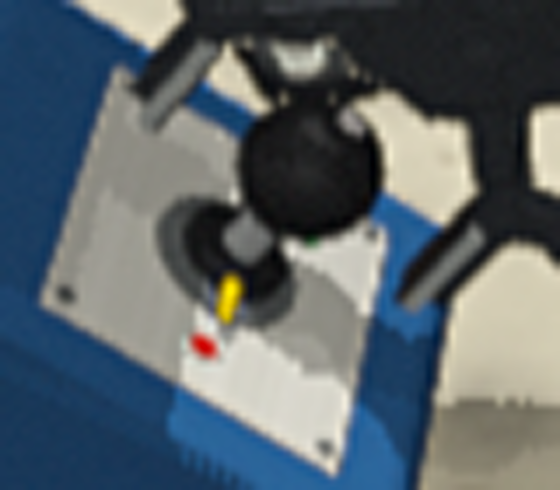

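The pointer lines up with the red mark to within about 0.05 rad, and side load built up from j7 = -1.1 onward as the stop would cause. I'll regrip and turn once more to confirm it doesn't move.

```bash
cat >> h.py <<'E'
def ptr():
    p,d=vision.grab_frame("scene"); hsv=cv2.cvtColor(p,cv2.COLOR_BGR2HSV)
    m=(hsv[...,1]>110)&(hsv[...,0]>20)&(hsv[...,0]<36)
    m[:, :215]=0;m[:,260:]=0;m[:220]=0;m[265:]=0
    ys,xs=np.nonzero(m); print("ptr",xs.mean(),ys.mean(),len(xs),xs[ys>=ys.max()-1].mean(),ys.max())
E
python3 - <<'E'
from h import *
q=np.array(get_state()["qpos"]); q[6]=-.9; ctrl.set_joints(q); ptr()
ctrl.close_gripper(100); st(); ptr()
q=np.array(get_state()["qpos"])
for dq in (.12,.12,.12):
    q[6]-=dq; ctrl.set_joints(q); s=st(); print(s["wrist_torque"],s["tau"][6]); ptr()
ctrl.ungrasp(); ptr(); st()
ctrl.movel(BALL+AX*.1,max_speed=.2); st(); ptr()
p,d=vision.grab_frame("top"); cv2.imwrite("pics/t9.png",cv2.resize(p[130:210,225:325],None,fx=6,fy=6,interpolation=cv2.INTER_CUBIC))
p,d=vision.grab_frame("scene"); cv2.imwrite("pics/s10.png",cv2.resize(p[200:270,200:280],None,fx=7,fy=7,interpolation=cv2.INTER_CUBIC))
E
```

```text
ptr 232.27272727272728 241.72727272727272 22 231.8 245
t 18.14 tcp [0.6552 0.1826 0.088 ] w 0.041 F [-5.4 -2.9  6.5] q [ 0.33  0.72 -0.86  2.11  1.92  0.37 -0.9 ]
ptr 232.25 241.95 20 231.8 245
t 18.44 tcp [0.655  0.1827 0.0881] w 0.041 F [-4.  -1.6  5.7] q [ 0.33  0.72 -0.86  2.11  1.92  0.37 -1.02]
[-0.23058229  0.75279102 -0.11236002] -0.5936652235686779
ptr 233.0 242.5 22 232.8 246
t 18.74 tcp [0.655  0.1828 0.0882] w 0.0411 F [-4.1 -1.4  6. ] q [ 0.33  0.72 -0.86  2.11  1.92  0.37 -1.14]
[-0.23425403  0.75094972 -0.08765505] -0.3895515762269497
ptr 232.27272727272728 241.45454545454547 22 231.5 245
t 19.04 tcp [0.655  0.183  0.0882] w 0.0409 F [-4.2 -0.9  4.5] q [ 0.33  0.72 -0.86  2.11  1.92  0.37 -1.25]
[0.02427951 0.58706219 0.06737699] -0.5389200523495674
ptr 232.8125 242.0 16 232.5 245
ptr 232.8125 242.0 16 232.5 245
t 19.65 tcp [0.6553 0.1825 0.0879] w 0.0857 F [ 0.2 -0.3  0.2] q [ 0.33  0.72 -0.86  2.11  1.92  0.37 -1.26]
t 20.69 tcp [0.5924 0.1458 0.1931] w 0.0855 F [-0.3  0.6 -0.6] q [ 0.53  0.45 -0.97  2.16  1.21  0.25 -0.61]
ptr 232.88235294117646 242.05882352941177 17 232.5 245
```

View pics/s10.png

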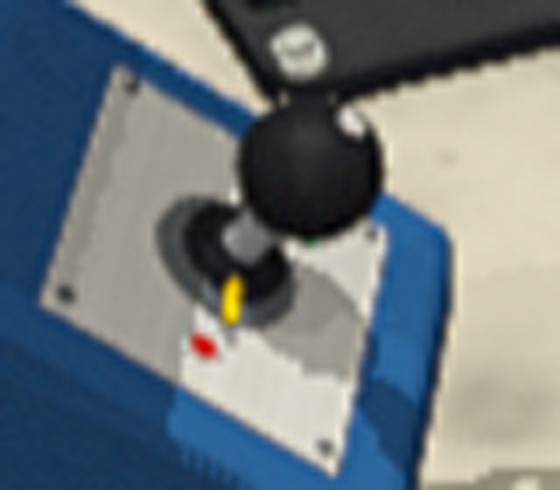

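The last release let the pointer spring back by about 0.05 rad. I'll make one more pass with a gentler grip.

Run:
```python
from h import *
q0=np.array(get_state()["qpos"])
ctrl.movel(BALL-AX*.029,max_speed=.2)
q=np.array(get_state()["qpos"]); q[6]=-.8; ctrl.set_joints(q)
ctrl.close_gripper(40); st(); ptr()
q=np.array(get_state()["qpos"]); q[6]-=.2; ctrl.set_joints(q); st(); ptr()
q[6]-=.2; ctrl.set_joints(q); st(); ptr()
ctrl.ungrasp(); ptr(); st()
p,d=vision.grab_frame("scene"); cv2.imwrite("pics/s11.png",cv2.resize(p[200:270,200:280],None,fx=7,fy=7,interpolation=cv2.INTER_CUBIC))
```

```text
t 22.84 tcp [0.656  0.1823 0.088 ] w 0.0422 F [-3.8 -3.6  5.5] q [ 0.34  0.72 -0.87  2.1   1.91  0.38 -0.8 ]
ptr 232.7058823529412 242.11764705882354 17 232.2 245
t 23.2 tcp [0.6559 0.1823 0.088 ] w 0.0419 F [-2.6 -1.7  3.2] q [ 0.34  0.72 -0.87  2.1   1.91  0.38 -1.  ]
ptr 232.15 241.5 20 231.5 245
t 23.56 tcp [0.656  0.1823 0.0879] w 0.0422 F [-2.  -1.4  2.1] q [ 0.34  0.72 -0.87  2.1   1.91  0.38 -1.19]
ptr 232.10526315789474 241.68421052631578 19 231.5 245
ptr 232.15 241.75 20 231.5 245
t 24.16 tcp [0.656  0.1824 0.088 ] w 0.0853 F [-0.2 -0.  -0.8] q [ 0.34  0.72 -0.87  2.1   1.91  0.38 -1.2 ]
```

View pics/s11.png

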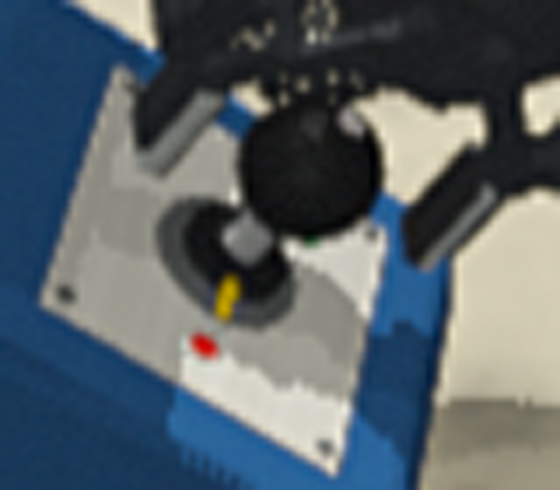

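It is now held at the stop: the pointer didn't move from j7 = -1.0 to -1.2 and didn't spring back on release. Next is the key.

```bash
cat >> h.py <<'E'
def downq(yaw,tilt=0):  # tool y at yaw
    return quat([0,0,-1],[np.cos(yaw),np.sin(yaw),0])
E
python3 - <<'E'
from h import *
ctrl.movel(BALL+AX*.16,max_speed=.25); st(); ptr()
for k in (0,1):
    for z in(.3,.077):
        for y in (0,-.87,-1.0):
            q=ctrl.ik([*SW,z],downq(KYAW+np.pi/2+k*np.pi+y)); print(k,z,y,None if q is None else np.round(q,2))
E
```

```text
t 25.63 tcp [0.5624 0.1289 0.2421] w 0.0854 F [ 0.6 -0.7  1.1] q [ 0.81  0.42 -1.29  2.16  0.94  0.37 -0.31]
ptr 232.23809523809524 241.76190476190476 21 231.5 245
0 0.3 0 [ 0.74  0.43 -1.22  1.71  0.42  1.3   1.53]
0 0.3 -0.87 [ 0.74  0.43 -1.22  1.71  0.42  1.3   0.66]
0 0.3 -1.0 [ 0.74  0.43 -1.22  1.71  0.42  1.3   0.53]
0 0.077 0 [ 0.64  0.79 -1.23  2.04  0.91  1.01  1.05]
0 0.077 -0.87 [ 0.67  0.83 -1.29  2.04  0.95  1.07  0.14]
0 0.077 -1.0 [ 0.66  0.81 -1.26  2.04  0.93  1.04  0.03]
1 0.3 0 [ 0.68  0.38 -1.1   1.71  0.36  1.27 -1.54]
1 0.3 -0.87 [ 0.49  0.3  -0.77  1.72  0.22  1.22 -2.25]
1 0.3 -1.0 [ 0.45  0.29 -0.73  1.72  0.21  1.21 -2.36]
1 0.077 0 [ 0.31  0.55 -0.59  2.04  0.48  0.69 -1.63]
1 0.077 -0.87 [ 0.    0.5  -0.13  2.04  0.11  0.6  -2.11]
1 0.077 -1.0 [-0.07  0.5  -0.02  2.05  0.02  0.6  -2.14]
```

Run:
```python
from h import *
Q=downq(KYAW+np.pi/2)
ctrl.movep([*SW,.22],Q); st()
p,d,X=cloud("scene"); cv2.imwrite("pics/k1.png",p)
m=(np.hypot(X[...,0]-.491,X[...,1]-.019)<.03)&(X[...,2]>.085)&(X[...,2]<.115)&(d>0)
r=cv2.minAreaRect((X[m][:,:2]*1000).astype(np.float32)); print(r)
ctrl.movel([*SW,.12],max_speed=.2)
p,d=vision.grab_frame("scene"); cv2.imwrite("pics/k2.png",cv2.resize(p[160:300,280:440],None,fx=4,fy=4))
```

```text
t 27.19 tcp [0.4913 0.0185 0.2198] w 0.0853 F [0.1 0.1 0. ] q [ 0.71  0.53 -1.22  1.85  0.55  1.15  1.39]
((490.6724853515625, 19.898738861083984), (29.828571319580078, 14.60696029663086), 30.48988914489746)
```

View pics/k2.png

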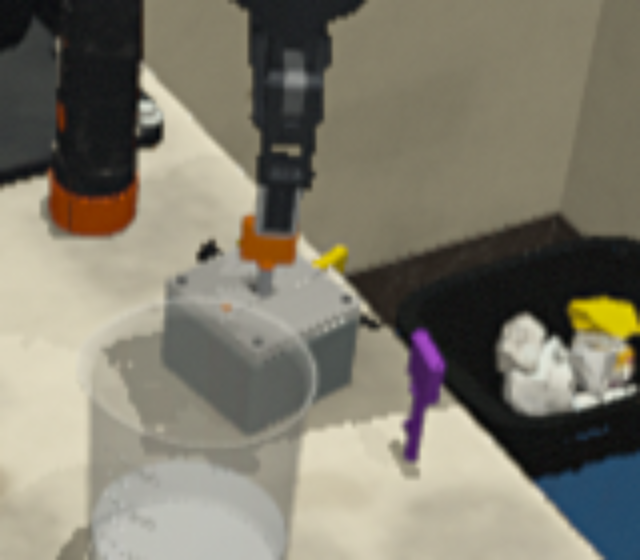

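View pics/k1.png

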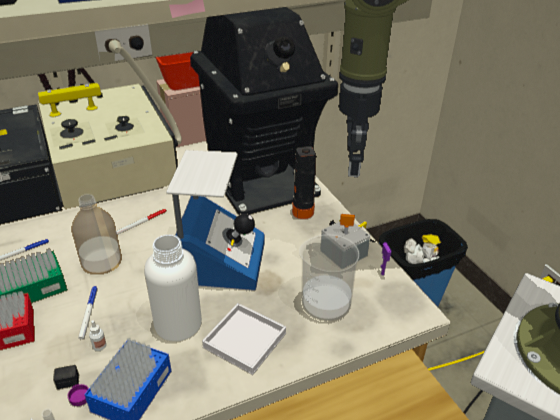

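Run:
```python
from h import *
ctrl.movel([.4911,.0188,.076],max_speed=.12); st()
ctrl.close_gripper(30); s=st(); print(s["wrist_torque"])
p,d=vision.grab_frame("scene"); cv2.imwrite("pics/k3.png",cv2.resize(p[160:300,280:440],None,fx=4,fy=4))
q=np.array(get_state()["qpos"]); q[6]-=(KYAW-SWYAW)*.5; ctrl.set_joints(q); s=st();print(s["wrist_torque"])
q[6]-=(KYAW-SWYAW)*.5; ctrl.set_joints(q); s=st(); print(s["wrist_torque"])
p,d=vision.grab_frame("scene"); cv2.imwrite("pics/k4.png",cv2.resize(p[160:300,280:440],None,fx=4,fy=4))
```

```text
t 28.46 tcp [0.4914 0.0191 0.0766] w 0.0854 F [0.7 0.7 1.2] q [ 0.56  0.69 -1.04  2.04  0.79  0.88  1.18]
t 29.15 tcp [0.4913 0.0188 0.0762] w 0.0097 F [-0.8 -0.3  2.9] q [ 0.56  0.69 -1.04  2.04  0.79  0.88  1.18]
[-0.07007486  0.01963623  0.03271604]
t 29.7 tcp [0.4913 0.0189 0.0762] w 0.0096 F [ 0.4 -0.1  1.6] q [ 0.56  0.69 -1.04  2.04  0.79  0.88  0.74]
[-0.01357287 -0.01819181  0.053659  ]
t 30.2 tcp [0.4913 0.0189 0.0762] w 0.0097 F [-0.6 -0.6  2.2] q [ 0.56  0.69 -1.04  2.04  0.79  0.88  0.31]
[-0.04074876 -0.00125543 -0.0024872 ]
```

View pics/k3.png

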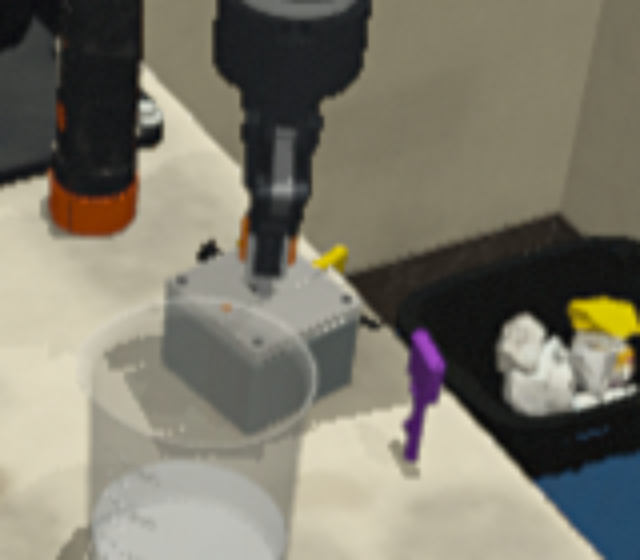

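View pics/k4.png

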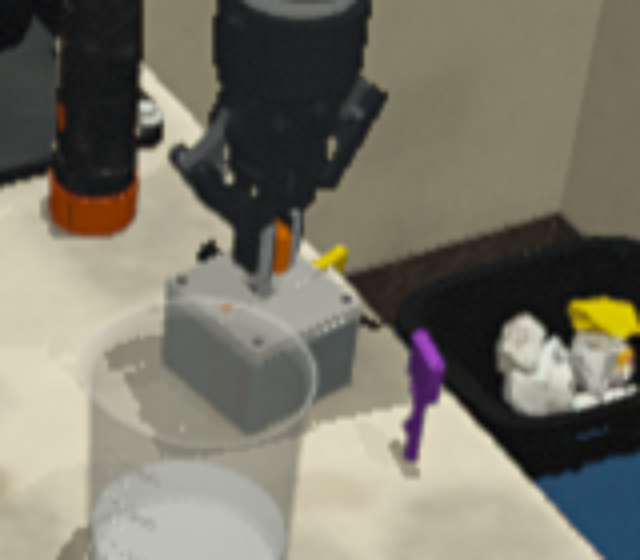

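Run:
```python
from h import *
ctrl.pause(.15)
for z in (.082,.088,.094,.1,.106):
    ctrl.movel([.4913,.0189,z],max_speed=.05); s=st()
    if s["contact_force"][2]<-6: print("blocked");break
p,d=vision.grab_frame("scene"); cv2.imwrite("pics/k5.png",cv2.resize(p[160:300,280:440],None,fx=4,fy=4))
```

```text
t 30.67 tcp [0.4914 0.0189 0.0822] w 0.0099 F [-0.5  0.  -0.2] q [ 0.57  0.68 -1.05  2.03  0.78  0.89  0.32]
t 30.93 tcp [0.4915 0.0189 0.0883] w 0.0099 F [-0.4  0.1  0.3] q [ 0.58  0.68 -1.06  2.03  0.77  0.9   0.33]
t 31.2 tcp [0.4915 0.0189 0.0943] w 0.0095 F [ 0.4  0.1 -0.9] q [ 0.58  0.67 -1.06  2.02  0.76  0.91  0.34]
t 31.47 tcp [0.4915 0.019  0.1003] w 0.0097 F [ 0.2 -0.3 -0.4] q [ 0.59  0.66 -1.07  2.01  0.74  0.92  0.35]
t 31.73 tcp [0.4915 0.019  0.1063] w 0.0098 F [-0.3  0.8  0.4] q [ 0.6   0.65 -1.08  2.01  0.73  0.93  0.36]
```

View pics/k5.png

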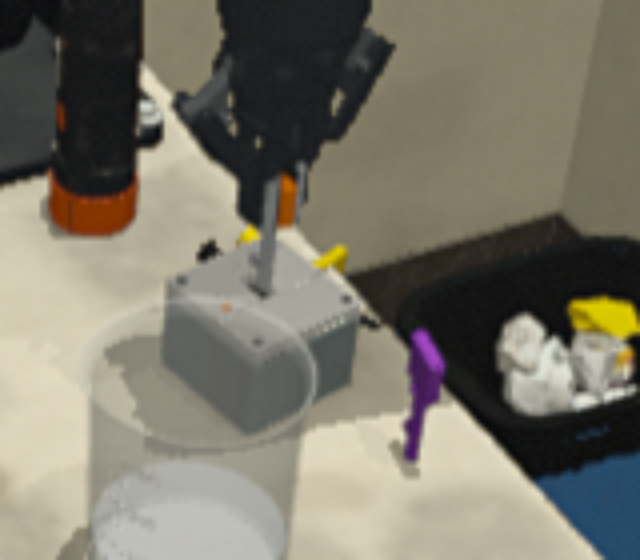

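The key came free with no resistance. I'll lift it clear and check reach for a tilted placement.

```bash
cat >> h.py <<'E'
def tq(t,az=0.): 
    return quat([np.sin(t)*np.cos(az),np.sin(t)*np.sin(az),-np.cos(t)],[-np.sin(az),np.cos(az),0])
def tpos(t,az=0.,bz=.012,back=0):
    zt=np.array([np.sin(t)*np.cos(az),np.sin(t)*np.sin(az),-np.cos(t)])
    bot=np.array([TRAY[0],TRAY[1]+.003,0])+.038*np.array([zt[0],zt[1],0]); bot[2]=bz
    return bot-zt*(.044+back)
E
python3 - <<'E'
from h import *
ctrl.movel([.4913,.0189,.25],max_speed=.2); st()
for az in (0,.15,-.15):
  for t in (.3,.6,.87):
    for up in (.2,0):
        q=ctrl.ik(tpos(t,az)+[0,0,up],tq(t,az)); print(az,t,up,np.round(tpos(t,az),3),None if q is None else np.round(q,2))
p,d=vision.grab_frame("scene"); cv2.imwrite("pics/k6.png",p)
E
```

```text
t 32.65 tcp [0.4907 0.0184 0.249 ] w 0.0102 F [-0.2 -0.1 -0.7] q [ 0.73  0.5  -1.25  1.81  0.51  1.21  0.56]
0 0.3 0.2 [0.514 0.34  0.054] [-0.05  0.52 -1.09  1.73  0.81  1.12  0.17]
0 0.3 0 [0.514 0.34  0.054] [-0.29  0.69 -0.71  1.97  1.13  0.73 -0.18]
0 0.6 0.2 [0.512 0.34  0.048] [-0.37  0.36 -0.7   1.98  1.08  0.84 -0.17]
0 0.6 0 [0.512 0.34  0.048] [-0.83  0.64 -0.08  2.2   1.76  0.51 -1.  ]
0 0.87 0.2 [0.511 0.34  0.04 ] [-0.5   0.41 -0.72  2.19  1.55  1.02 -0.74]
0 0.87 0 [0.511 0.34  0.04 ] [-0.86  0.79 -0.24  2.34  2.03  1.01 -1.44]
0.15 0.3 0.2 [0.514 0.339 0.054] [ 0.01  0.53 -1.14  1.75  0.82  1.09  0.32]
0.15 0.3 0 [0.514 0.339 0.054] [-0.23  0.69 -0.76  2.    1.17  0.7  -0.06]
0.15 0.6 0.2 [0.512 0.339 0.048] [-0.31  0.32 -0.7   2.03  1.09  0.71 -0.03]
0.15 0.6 0 [0.512 0.339 0.048] [-0.74  0.62 -0.14  2.25  2.01  0.5  -1.06]
0.15 0.87 0.2 [0.511 0.339 0.04 ] [-0.56  0.34 -0.53  2.26  1.71  0.79 -0.75]
0.15 0.87 0 [0.511 0.339 0.04 ] [-0.65  0.82 -0.46  2.42  2.19  1.16 -1.37]
-0.15 0.3 0.2 [0.514 0.34  0.054] [-0.1   0.52 -1.04  1.7   0.8   1.17  0.03]
-0.15 0.3 0 [0.514 0.34  0.054] [-0.33  0.69 -0.68  1.94  1.08  0.77 -0.3 ]
-0.15 0.6 0.2 [0.512 0.34  0.048] [-0.39  0.4  -0.74  1.93  1.07  1.   -0.31]
-0.15 0.6 0 [0.512 0.34  0.048] [-0.73  0.66 -0.29  2.13  1.53  0.7  -0.91]
-0.15 0.87 0.2 [0.511 0.34  0.04 ] [-0.49  0.49 -0.82  2.1   1.44  1.21 -0.77]
-0.15 0.87 0 [0.511 0.34  0.04 ] [-0.95  0.79 -0.17  2.25  1.82  0.95 -1.39]
```

View pics/k6.png

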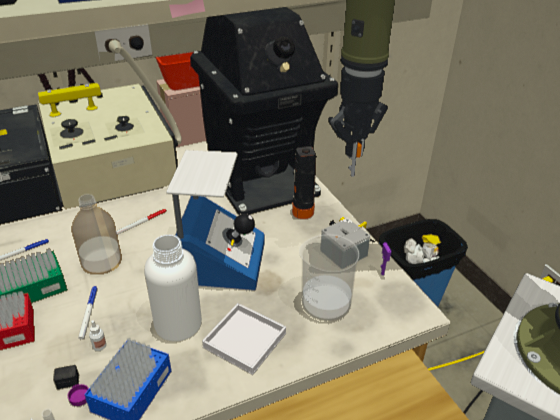

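Run:
```python
from h import *
t=.87
ctrl.movep(tpos(.4)+[0,0,.2],tq(.4)); st()
ctrl.movep(tpos(t)+[0,0,.12],tq(t)); st()
p,d=vision.grab_frame("scene"); cv2.imwrite("pics/k7.png",p)
p,d=vision.grab_frame("top"); cv2.imwrite("pics/k7t.png",p[130:350,130:430])
```

```text
t 33.92 tcp [0.5139 0.3378 0.2518] w 0.0101 F [ 0.4  0.  -0.6] q [-0.1   0.47 -1.02  1.82  0.89  1.03  0.08]
t 34.92 tcp [0.5119 0.3386 0.1606] w 0.0099 F [ 0.4 -0.3 -0. ] q [-0.6   0.56 -0.61  2.27  1.73  1.05 -1.  ]
```

View pics/k7.png

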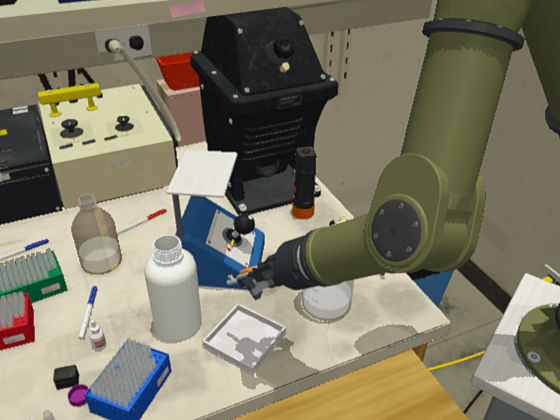

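View pics/k7t.png

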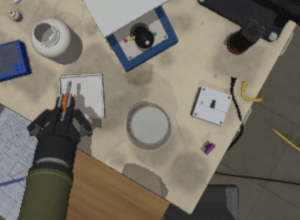

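The tool and key are over the tray, well clear of the beaker and bottle. Lowering now.

Run:
```python
from h import *
t=.87
for up in (.04,.01,0):
    ctrl.movel(tpos(t)+[0,0,up],frame=tq(t),max_speed=.1); s=st()
    if abs(s["contact_force"][2])>5: break
p,d=vision.grab_frame("scene"); cv2.imwrite("pics/k8.png",cv2.resize(p[220:400,150:370],None,fx=3,fy=3))
```

```text
t 35.98 tcp [0.5111 0.3396 0.0809] w 0.0098 F [ 0.7 -0.4  0.3] q [-0.64  0.74 -0.59  2.33  1.9   1.17 -1.23]
t 36.42 tcp [0.5109 0.3395 0.0505] w 0.0098 F [0.5 0.3 0.4] q [-0.65  0.82 -0.57  2.34  1.95  1.21 -1.29]
t 36.67 tcp [0.5109 0.3395 0.0406] w 0.0101 F [0.1 0.9 0.4] q [-0.65  0.84 -0.57  2.34  1.97  1.22 -1.31]
```

View pics/k8.png

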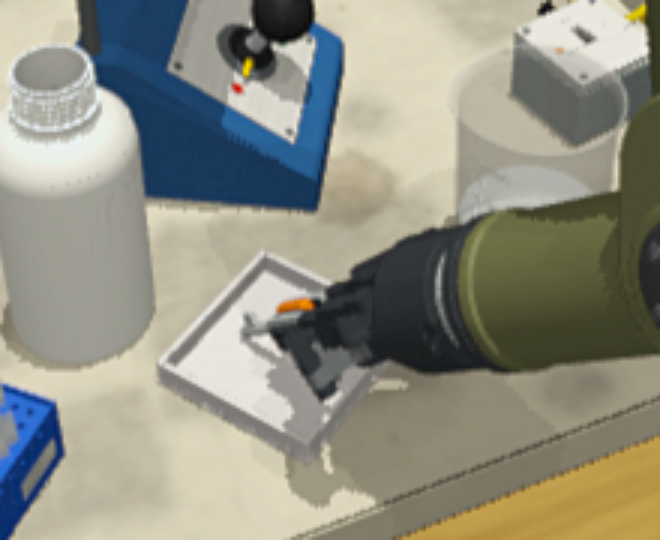

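Run:
```python
from h import *
t=.87
ctrl.ungrasp(); ctrl.pause(.4)
ctrl.movel(tpos(t,back=.06)+[0,0,.02],frame=tq(t),max_speed=.12)
ctrl.movel(tpos(t,back=.06)+[0,0,.2],frame=tq(t),max_speed=.2); st()
p,d,X=cloud("top"); cv2.imwrite("pics/e_t.png",cv2.resize(p[120:320,150:400],None,fx=3,fy=2.9))
p2,d2,X2=cloud("scene"); cv2.imwrite("pics/e_s.png",p2); ptr()
for pp,XX in((p,X),(p2,X2)):
    hsv=cv2.cvtColor(pp,cv2.COLOR_BGR2HSV)
    m=(np.hypot(XX[...,0]-TRAY[0],XX[...,1]-TRAY[1])<.1)&(hsv[...,1]>120)&(hsv[...,0]<22); print(XX[m].mean(0) if m.any() else None,m.sum())
    m=(abs(XX[...,0]-TRAY[0])<.046)&(abs(XX[...,1]-TRAY[1])<.046)&(XX[...,2]>.009)&(XX[...,2]<.05); print("raised pts",np.round(XX[m].mean(0),3),np.round(XX[m].min(0),3),np.round(XX[m].max(0),3))
```

```text
t 39.66 tcp [0.4651 0.3389 0.278 ] w 0.0851 F [-0.4 -0.3 -0.7] q [-0.59  0.3  -0.68  2.19  1.4   1.01 -0.66]
ptr 232.23809523809524 241.76190476190476 21 231.5 245
[0.48564391 0.33852941 0.03219436] 47
raised pts [0.505 0.339 0.025] [0.472 0.294 0.009] [0.554 0.379 0.038]
[ 0.45070584  0.36708338 -0.06798427] 638
raised pts [0.499 0.344 0.024] [0.47  0.336 0.009] [0.547 0.348 0.036]
```

View pics/e_t.png

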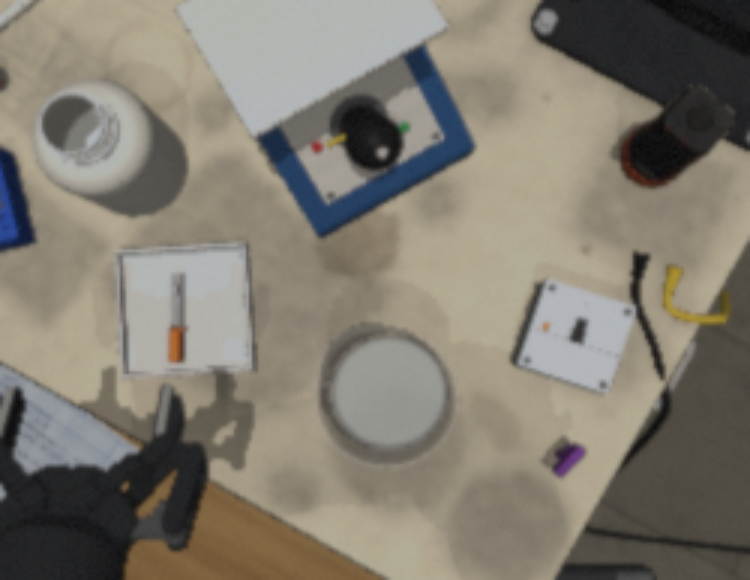

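View pics/e_s.png

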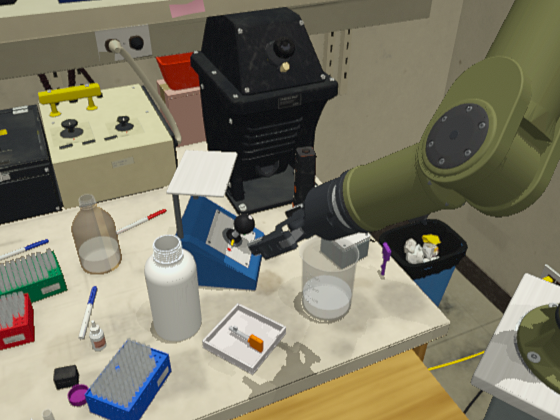

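The top view shows the key lying inside the tray (enlarged view about (178,320)) and the pointer lined up with the red mark at (317,147). The slot in the switch is empty, the beaker, bottle and torch haven't moved, and the robot is clear of everything.

Run:
```python
from h import *
ticket.close_job(); st()
```

```text
the job is handed in; nothing more can be done
the job is handed in; nothing more can be done
```

The valve is shut and the orange key is lying in the white tray. I handed the job in at about 40 s of the 72 s allowed; no verdict is reported.

- **Valve:** I gripped the ball along its axis and turned it clockwise about 1.85 rad until it stopped. A second confirming grip let it spring back by about 0.05 rad, so I turned it again with a lighter grip. The pointer then stayed still while the wrist turned another 0.2 rad. In the last pictures from both cameras it is at the red mark. The wrist torque never clearly showed the stop, so this rests on the pictures and on the pointer no longer moving.
- **Key:** I turned it about 0.87 rad clockwise to home and drew it straight up with no noticeable resistance. I set it down tilted and released it. It lies inside the tray, with its middle about 1 cm from the tray centre.
- **Other checks:** The beaker, bottle and torch look unmoved in the pictures. The gripper was open and clear of everything when I handed in.

The gripper read about 42 mm on the 44 mm ball in both the first grip and the deeper regrip. I didn't find out why, but it held well enough to turn the knob.

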